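# Close and latch the shaker guard

## Task

Shut the guard gate in front of the tube shaker and latch it: lift the steel drop bar by its orange tab while the gate still stands ajar, bring the bar over the yellow lip of the catch, and let it drop fully down into the catch's notch, then let go. How far along its post the catch is clamped is not measured, so feel for the notch gently and never force the catch on its rubber mount; leave the tube rack, the bottle and the tip box where they stand.

Things in the scene. Friction and masses are not known exactly. Their poses are not given: they have to be found in the camera images.
- guard: The fixed shaker bay, 340 x 370 mm base, low see-through blue walls at the sides and back. Origin: centre of its underside. +x points into the bay, +y to the hinge side, z up. The gate's closed plane is x = -90 mm in this frame; the gate opens toward -x.
- gate_hinge (a point): On the gate's vertical hinge axis, at bench height; x = -90, y = +135 mm in the guard's frame, axes as the guard's. The gate panel spans 10 to 222 mm from this axis, 8 mm thick, 30 to 135 mm above the bench.
- tab (a point): Centre of the orange thumb tab standing on the drop bar: 12 mm thick (across the gate), 36 mm along the bar, 38 mm high, its top free to be pinched across its thickness from above. It lies 110 mm from the bar's pivot along the bar and 28 mm above the bar's centre line. Axes turn with gate and bar: x across the gate, inward (closing); -y along the bar to its nose.
- nose (a point): Underside of the steel bar where it crosses the catch, 175 mm from the bar's pivot, 265 mm from the hinge axis; 146 mm above the bench when the bar is level. The bar is 8 mm thick, 18 mm high, 215 mm long and ends 25 mm beyond this point.
- catch_post (a point): Top of the fixed white catch post, 80 mm above the bench, on the gate's shut line, axes as the guard's. The dark catch over it is 30 mm wide along the bar; along the post's x, going inward: a flat yellow lip 44 mm long with a square front, a notch 16 mm wide (floor 146 mm above the bench), a yellow wall 12 mm thick; lip and wall stand 14 mm above the floor.
- gate (a joint): Gate angle, rad: 0 = square across the bay (shut), positive = open toward the guard's -x, limits -0.16 to 0.75. Stiff hinge: stays where it is left, about 0.25 Nm to move it. The catch is clamped up to 18 mm either way along x, so the bar meets the notch's middle at a gate angle anywhere from -0.07 to +0.07 rad.
- buffer (a joint): Give of the 10 mm black rubber pad between post and catch, m: 0 unloaded, positive = catch pushed inward (guard +x), negative = outward; about 2 N per mm. Over 5 mm (10 N) counts as forced. The clamp between pad and catch does not slip.
- bar (a joint): Drop bar angle, rad: 0 = level, positive = nose up, limits -0.14 (hanging) to 0.6; falls by its own weight, about 0.22 kg. Pivot: 90 mm from the gate's hinge axis along the gate, 155 mm above the bench, square to the gate. Reads about 0.09 lying on the lip or wall, 0 fully down in the notch, -0.14 in front of or beyond the catch, whose square front stops the hanging bar.
- tube_rack: Red tube rack with ten capped tubes on the shaker inside the bay, 70 x 160 x 60 mm, bystander. Origin: underside centre, x across its short side.
- reagent: White reagent bottle with a blue cap, 64 mm across, 150 mm tall, bystander. Origin: underside centre.
- tip_box: Blue pipette-tip box with a clear cover, 85 x 120 x 68 mm, bystander. Origin: underside centre.

How it is judged:
On the way, in this order (a step that is already met when the one before it is completed fails the run):
1. the bar is lifted clear of the lip's height while the gate still stands ajar (value of joint bar above 0.095 rad and value of joint gate above 0.11 rad), for 0.1 s.
2. the bar lies down in the notch with the gate shut (value of joint bar between -0.03 and 0.03 rad and value of joint gate between -0.095 and 0.095 rad), for 0.2 s.
At the end, for the whole second after the job is handed in: the bar rests fully down in the notch, level within 0.03 rad, the gate shut within 0.095 rad, both at rest and let go (all of step 2 and velocity of joint gate between -0.05 and 0.05 rad/s and velocity of joint bar between -0.05 and 0.05 rad/s); the robot touches nothing.
It fails at once if the catch was forced: its rubber mount gave more than 5 mm (value of joint buffer above 0.005 m or value of joint buffer below -0.005 m).
It fails at once if the tube rack was moved more than 20 mm (distance of tube_rack from where it was at the start of the episode above 0.02 m).
It fails at once if the bottle was moved more than 20 mm (distance of reagent from where it was at the start of the episode above 0.02 m).
It fails at once if the tip box was moved more than 20 mm (distance of tip_box from where it was at the start of the episode above 0.02 m).
It also fails if it takes over 38 s, if anything falls off the work surface, if the arm or the gripper's body presses on something with over 40 N, if the wrist force passes 120 N, or if a joint passes its speed limit or range.

## Robot

A 7-joint arm with a two-finger parallel gripper is mounted at the origin on the work surface. World frame = base frame: x ahead of the robot, y to its left, z up, the work surface at z = 0. Lengths are in m, angles in rad, forces in N, time in s.
With the tool pointing down it reaches from about 0.425 to 0.925 m from the base axis. Payload 6.8 kg.
Tool frame: the origin (TCP) lies on the centre line of the jaws, within the pads' length; the fingertips stand 14 mm ahead of it and the grasp point (between the pads) lies 5 mm behind it (bot.finger_overhang is the distance from the TCP to the fingertips, in m); z points along the fingers, y is the line along which they close (so a half turn about z gives the same grasp; the last joint's range is limited). The gripper opens to 85 mm and grips with 20 to 120 N. Pads are 22 mm wide; open, the fingers measure 114 mm over their backs; the gripper's body (76 mm by 85 mm) begins 54 mm behind the grasp point. The pads swing forward as they close: fully open they stand 13 mm farther back than shut.
Start: joints at [1.069, 0.477, 0.022, 1.555, -0.011, 1.109, -0.083], TCP at [0.259, -0.623, 0.245] pointing down, gripper open.
Joint ranges: [-2.96, 2.96], [-0.34, 2.1], [-1.41, 1.46], [0.24, 2.44], [-1.37, 4.51], [0.17, 1.92], [-2.96, 2.96]. Speed limits (rad/s): [2.39, 2.39, 3.14, 3.14, 3.14, 3.14, 3.14].

## Interface

Orientations are given as a unit quaternion [w, x, y, z].
In Python, from station import bot gives the robot as it stands.
- The arm moves only by the shell command python3 -m inch 'ROWS' [OPENING] [FORCE]. ROWS is JSON, a list of rows, each a list of 4 numbers: the shift along the tool's x, y, z in m, then the turn about the tool's z in degrees. A call has 1 to 12 rows; each row shifts and turns the commanded pose from where the row before left it, along the tool's axes as they then stand; what a row does not reach is not made up. A row lasts 1/10 s, in which the tool goes at most 50 mm and 8.59 degrees, less where a joint would pass 70% of its speed; a pose out of reach is approached as far as the arm can. A call is refused whole if a number of a shift passes 0.05 or a number of a turn 8.59, either way. A call with a gripper value outside its range is refused whole. OPENING is the finger opening in m, from 0 to 0.0854, set as the call begins (- or left out, the last holds). The fingers move at their own pace and stop on an object; FORCE is the grip in N (left out, the last holds). Time passes only in rows, so rows that do not move let the fingers close. It gives the time, the measured TCP pose, the force, the opening and the grip force at its end, in the units of the state.
- bot.get_obs(): the state, without advancing time (a new reading comes with each control period).
- bot.read_camera(name): name is "side" or "top"; returns a dict with "color" (400x640x3 uint8, red, green, blue), "mtx" (3x3 intrinsics, pixels), "world_from_camera" (4x4, takes a point from camera to world coordinates). Camera axes: x right, y up, looking along -z (the intrinsics and any distortion apply to the point x, -y, -z); pixel columns grow to the right and rows downward; lengths in m; the calibration is good to about 2 mm. A picture is of the moment at which its call begins. There is no depth.
- bot.hand_in(): hands the job in; it is judged then, once.
The state is a dict: "t": time; "q": joint angles; "joint_vel": joint speeds; "joint_torque": joint torques, N m; "eef_pos": TCP position; "tool_rot": TCP orientation; "contact_force": force on the tool from outside, world axes, zero at the start; "torque": the same for the moment, N m; "gripper_width": opening from 0.0 (shut) to 1.0 (fully open); "grasp_force": force on a finger pad.
Only numpy, scipy, OpenCV 4.12 (cv2) and the standard library are available. Lean on these libraries where they do the work, as an engineer would, in place of code of your own. Each camera call takes 0.05 s, during which the arm holds its last target. There are 200 camera calls.

## Working session

There is one attempt and no reset: what is moved stays moved. The work goes in short steps, Python scripts to look and compute and a shell command to move; the robot and the scene stay as the last step left them, time stands still between calls to the robot, and variables do not carry over. Pictures are saved under pics/ and viewed, at most 10 in all, crops included, and the job is handed in when it is done.

```bash
mkdir -p pics; ls; cat > h.py <<'E'
from station import bot
import numpy as np, cv2
def shot(n,f=None):
    c=bot.read_camera(n)
    if f: cv2.imwrite('pics/'+f,c['color'][:,:,::-1])
    return c
def ray(c,u,v):
    d=np.linalg.inv(c['mtx'])@[u,v,1]; T=np.array(c['world_from_camera'])
    return T[:3,3],T[:3,:3]@(d*[1,-1,-1])
def onz(c,u,v,z):
    o,d=ray(c,u,v); return o+d*(z-o[2])/d[2]
def proj(c,p):
    T=np.linalg.inv(c['world_from_camera']); q=(T@[*p,1])[:3]*[1,-1,-1]; r=c['mtx']@q; return r[:2]/r[2]
def tri(c1,p1,c2,p2):
    a,d=ray(c1,*p1); b,e=ray(c2,*p2); s=np.linalg.lstsq(np.c_[d,-e],b-a,rcond=None)[0]
    x,y=a+d*s[0],b+e*s[1]; return (x+y)/2,np.linalg.norm(x-y)
E
python3 - <<'E'
from h import *
for n in('top','side'):
    c=shot(n,n+'0.png'); print(n,c.keys(),np.round(c['mtx'],1).tolist(),np.round(c['world_from_camera'],3).tolist())
o=bot.get_obs(); print(o)
E
```

```text
pics
top dict_keys(['color', 'mtx', 'world_from_camera']) [[492.2, 0.0, 318.5], [0.0, 492.2, 197.2], [0.0, 0.0, 1.0]] [[-0.082, 0.974, -0.211, 0.311], [-0.997, -0.082, 0.01, 0.001], [-0.007, 0.211, 0.977, 1.522], [0.0, 0.0, 0.0, 1.0]]
side dict_keys(['color', 'mtx', 'world_from_camera']) [[455.5, 0.0, 329.9], [0.0, 455.5, 200.4], [0.0, 0.0, 1.0]] [[-0.969, -0.159, 0.189, 0.8], [0.246, -0.556, 0.794, 0.944], [-0.021, 0.816, 0.578, 0.809], [0.0, 0.0, 0.0, 1.0]]
{'t': 0.1, 'q': array([ 1.06889526,  0.47773468,  0.02228632,  1.55632373, -0.01150446,
        1.10932035, -0.08308942]), 'joint_vel': array([ 0.0010528 , -0.00185136, -0.00127736, -0.00158599, -0.00229863,
        0.00054133, -0.00209584]), 'joint_torque': array([ 3.57787671e-03, -5.97775412e+01,  1.61308408e+00, -2.81956011e+01,
        1.27566716e-02,  5.03339790e-03, -6.27073996e-05]), 'eef_pos': array([ 0.2588294 , -0.62285595,  0.24442245]), 'tool_rot': array([-8.03387725e-04,  9.80669576e-01,  1.95669350e-01, -2.06790476e-04]), 'contact_force': array([-0.71103186, -0.26833474,  0.84814081]), 'torque': array([-0.05794975,  0.02191501,  0.00237628]), 'grasp_force': 0.0, 'gripper_width': 1.0025345754099448}
```

View pics/top0.png

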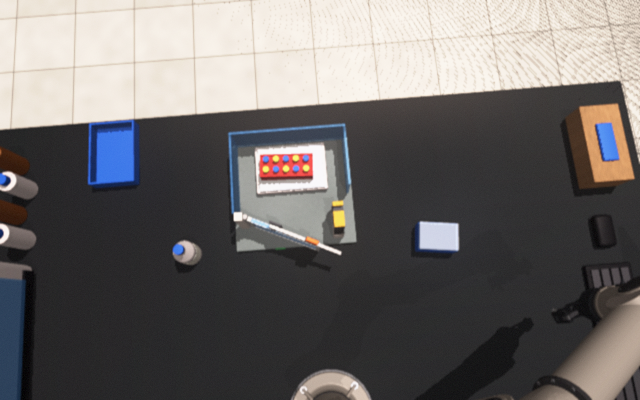

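View pics/side0.png

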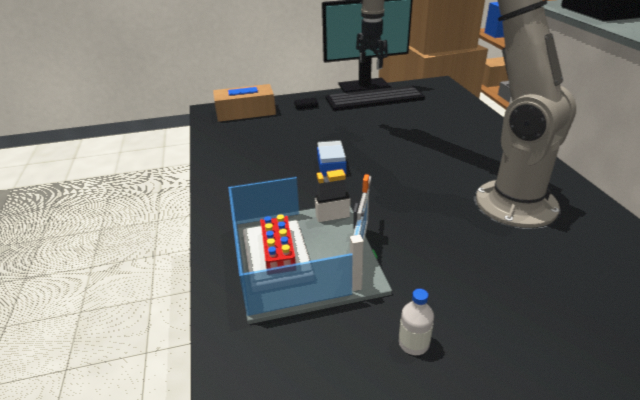

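The top view shows the guard at about px (230–355, 125–250), with the hinge post at (238,216), the orange tab at (313,241), the bar end at (340,253) and the yellow catch at (338,215). The bottle is at (186,253) and the tip box at (438,237). In the side view the tab is at (366,184) and the yellow lip at (330,175).

```bash
cat >> h.py <<'E'
def blob(c,h0,h1,box,s=150,v=90):
    m=cv2.inRange(cv2.cvtColor(c['color'],cv2.COLOR_RGB2HSV),(h0,s,v),(h1,255,255))
    x0,y0,x1,y1=box; k=np.zeros_like(m); k[y0:y1,x0:x1]=m[y0:y1,x0:x1]
    n,l,st,ce=cv2.connectedComponentsWithStats(k)
    return [(st[i].tolist(),np.round(ce[i],1).tolist(),cv2.minAreaRect(np.argwhere(l==i)[:,::-1].astype(np.float32))) for i in range(1,n) if st[i][4]>8]
E
python3 - <<'E'
from h import *
t,s=shot('top'),shot('side')
for nm,c,b in(('top',t,(290,190,360,260)),('side',s,(300,160,385,220))):
    print(nm,'orange',blob(c,5,17,b)); print(nm,'yellow',blob(c,19,32,b))
for n,c,b in(('top',t,(215,110,375,270)),('side',s,(300,150,400,310))):
    x0,y0,x1,y1=b; cv2.imwrite(f'pics/{n}z.png',cv2.resize(c['color'][y0:y1,x0:x1,::-1],None,fx=3.7,fy=3.7,interpolation=cv2.INTER_CUBIC))
print('base corners', [np.round(onz(t,*p,0.01),3).tolist() for p in((237,251),(356,242),(346,125),(229,132))])
print('hinge top', [np.round(onz(t,238,216,z),3).tolist() for z in(.14,.16,.18)])
E
```

```text
top orange [([306, 237, 12, 8, 51], [311.4, 240.6], ((311.3000183105469, 240.6000213623047), (11.700427055358887, 4.110960960388184), 18.434947967529297))]
top yellow [([333, 201, 10, 5, 40], [337.5, 203.3], ((337.5, 203.0), (9.0, 4.0), 0.0)), ([333, 211, 11, 17, 165], [338.1, 218.7], ((338.0, 219.0), (16.0, 10.0), 90.0))]
side orange [([362, 174, 7, 18, 92], [365.1, 182.5], ((365.0491943359375, 182.45901489257812), (5.070001602172852, 17.382862091064453), 5.194429397583008))]
side yellow [([327, 170, 19, 12, 170], [335.7, 175.2], ((335.94219970703125, 175.124267578125), (10.111804008483887, 17.9427490234375), 81.25383758544922)), ([316, 172, 7, 11, 53], [319.5, 177.2], ((319.6414794921875, 177.24530029296875), (10.439401626586914, 5.219700336456299), 74.05460357666016))]
base corners [[0.489, 0.249, 0.01], [0.487, -0.118, 0.01], [0.868, -0.123, 0.01], [0.877, 0.257, 0.01]]
hinge top [[0.573, 0.22, 0.14], [0.57, 0.217, 0.16], [0.566, 0.214, 0.18]]
```

View pics/topz.png

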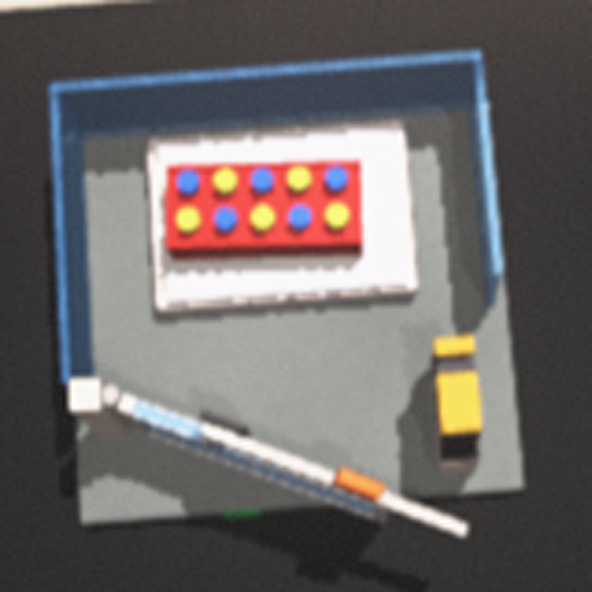

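View pics/sidez.png

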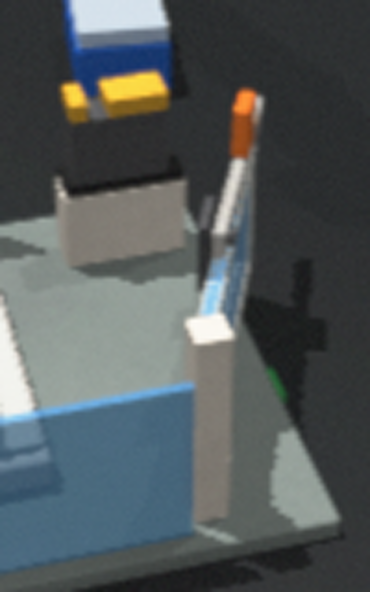

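Crops: the tab's top is at about px (311.5,240.5), the bar's end at (340.5,253), the lip at (338,219), the wall at (337.5,203), with the notch between. The bar hangs in front of the catch, outside the bay.

```bash
python3 - <<'E'
from h import *
t,s=shot('top'),shot('side')
P=lambda *a:print(*[np.round(x,3) for x in a])
tab=onz(t,311.4,240.3,.186);P(tab)
P('tab tri',*tri(t,(311.4,240.8),s,(365.1,182.5)))
lip=[onz(t,338,v,.16) for v in(211,227.5)]; wall=[onz(t,337.7,v,.16) for v in(201,206)]
P('lip far/near',*lip,'wall',*wall)
P('lip side',onz(s,336,174,.16),'wall side',onz(s,319.5,176,.16))
e=onz(t,340,252.8,.155-.2*np.sin(.14)+.009); b=onz(t,247,218.5,.164+.001); P('bar end',e,'bar root',b)
d=b-e; a=np.arctan2(d[0],d[1]);P('gate ang if yaw0',a, 'hinge from tab', tab[:2]+.203*np.array([np.sin(a),np.cos(a)]))
E
```

```text
[0.481 0.016 0.186]Traceback (most recent call last):
  File "<stdin>", line 5, in <module>
  File "<stdin>", line 3, in <lambda>
    return _wrapfunc(a, 'round', decimals=decimals, out=out)
    return _wrapit(obj, method, *args, **kwds)
    result = getattr(arr, method)(*args, **kwds)
numpy._core._exceptions._UFuncNoLoopError: ufunc 'multiply' did not contain a loop with signature matching types (dtype('<U7'), dtype('float64')) -> None
```

```bash
python3 - <<'E'
from h import *
t,s=shot('top'),shot('side')
P=lambda *a:print(*[x if isinstance(x,str) else np.round(x,3) for x in a])
tab=onz(t,311.4,240.3,.186);P(tab)
P('tab tri',*tri(t,(311.4,240.8),s,(365.1,182.5)))
lip=[onz(t,338,v,.16) for v in(211,227.5)]; wall=[onz(t,337.7,v,.16) for v in(201,206)]
P('lip far/near',*lip,'wall',*wall)
P('lip side',onz(s,336,174,.16),'wall side',onz(s,319.5,176,.16))
e=onz(t,340,252.8,.155-.2*np.sin(.14)+.009); b=onz(t,247,218.5,.164+.001); P('bar end',e,'bar root',b)
d=b-e; a=np.arctan2(d[0],d[1]);P('gate ang if yaw0',a, 'hinge from tab', tab[:2]+.203*np.array([np.sin(a),np.cos(a)]))
E
```

```text
[0.481 0.016 0.186]
tab tri [0.483 0.016 0.17 ] 0.004
lip far/near [ 0.56  -0.064  0.16 ] [ 0.514 -0.06   0.16 ] wall [ 0.589 -0.066  0.16 ] [ 0.575 -0.065  0.16 ]
lip side [ 0.542 -0.061  0.16 ] wall side [ 0.587 -0.063  0.16 ]
bar end [ 0.445 -0.06   0.136] bar root [0.559 0.191 0.165]
gate ang if yaw0 0.426 hinge from tab [0.565 0.201]
```

```bash
python3 -m inch '[[0.02,-0.022,-0.01,0],[0.03,-0.034,0,0],[0.03,-0.034,0,0],[0.03,-0.034,0,0],[0.03,-0.034,0,0],[0.03,-0.034,0,0],[0.03,-0.034,0,0],[0.03,-0.034,0,0],[0.03,-0.034,0,0],[0.03,-0.034,0,0],[0.03,-0.034,0,0],[0.03,-0.034,0,0]]' 0.06 20; python3 -m inch '[[0.03,-0.034,0,0],[0.03,-0.034,0,0],[0.03,-0.034,0,0],[0,0,0,-8.5],[0,0,0,-8.5],[0,0,0,-8.5],[0,0,0,-8.5],[0,0,0,-8.5],[0,0,0,-0.5],[0,0,0,0],[0,0,0,0]]'
cat >> h.py <<'E'
from scipy.spatial.transform import Rotation as R
def tool():
    o=bot.get_obs(); w,x,y,z=o['tool_rot']; M=R.from_quat([x,y,z,w]).as_matrix(); return o,o['eef_pos'],M
def state():
    o,p,M=tool(); print('t',round(o['t'],2),'p',np.round(p,4),'xang',round(np.degrees(np.arctan2(M[1,0],M[0,0])),1),'F',np.round(o['contact_force'],1),'w',round(o['gripper_width']*85.4,1),'g',round(float(o['grasp_force']),1))
E
python3 - <<'E'
from h import *
state(); o,p,M=tool(); print('tool shift to tab xy', np.round(M.T@(np.array([.482,.016,p[2]])-p),4)); print(np.round(M,3))
c=shot('top','t3.png'); s=shot('side'); print(blob(c,5,17,(290,190,360,260)),blob(s,5,17,(300,160,385,220)))
cv2.imwrite('pics/z3.png',np.vstack([cv2.resize(c['color'][180:280,230:380,::-1],None,fx=3,fy=3),cv2.resize(s['color'][130:230,290:440,::-1],None,fx=3,fy=3)])[:600])
E
```

```text
t: 1.6
eef_pos: [0.4306, -0.1217, 0.2557]
tool_rot: [0.0, 0.981, 0.195, 0.0]
contact_force: [1.5, -0.7, -0.7]
gripper_width: 0.705
grasp_force: 0.0
t: 2.7
eef_pos: [0.4743, 0.0053, 0.2554]
tool_rot: [0.0, 0.842, 0.54, 0.0]
contact_force: [0.1, -0.2, 0.7]
gripper_width: 0.704
grasp_force: 0.0
t 2.7 p [0.4743 0.0053 0.2554] xang 65.4 F [ 0.1 -0.2  0.7] w 60.2 g 0.0
tool shift to tab xy [0.0129 0.0026 0.    ]
[[ 0.416  0.909  0.   ]
 [ 0.909 -0.416 -0.   ]
 [ 0.     0.    -1.   ]]
[] [([362, 174, 7, 18, 85], [365.0, 182.9], ((364.9619445800781, 182.53298950195312), (4.987293243408203, 17.17053985595703), 4.085616588592529))]
```

View pics/z3.png

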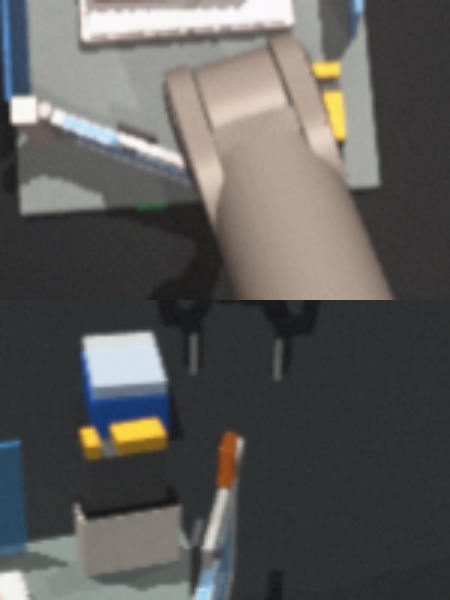

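The fingers straddle the tab in the side view (they are at crop px 193 and 278, the tab at 230). I'll centre on the tab, descend and grip.

```bash
python3 -m inch '[[0.013,0.003,0,0],[0,0,0.03,0],[0,0,0.03,0],[0,0,0.02,0],[0,0,0.007,0],[0,0,0,0]]'; python3 -m inch '[[0,0,0,0],[0,0,0,0],[0,0,0,0],[0,0,0,0],[0,0,0,0],[0,0,0,0]]' 0.0 25; python3 -c "
from h import *
state()"
```

```text
t: 3.4
eef_pos: [0.4823, 0.0166, 0.1677]
tool_rot: [-0.001, 0.841, 0.542, -0.001]
contact_force: [1.2, -0.1, 0.4]
gripper_width: 0.705
grasp_force: 0.0
t: 4.0
eef_pos: [0.4832, 0.0159, 0.1692]
tool_rot: [0.001, 0.841, 0.541, 0.001]
contact_force: [-0.7, -0.1, 6.6]
gripper_width: 0.132
grasp_force: 27.3
t 4.0 p [0.4832 0.0159 0.1692] xang 65.5 F [-0.7 -0.1  6.6] w 11.3 g 27.3
```

```bash
python3 -m inch '[[0.0005,0,-0.0055,0],[0.001,0,-0.0055,0],[0.0015,0,-0.0055,0],[0.0015,0,-0.0055,0],[0.002,0,-0.0055,0],[0.002,0,-0.0055,0],[0.001,0,-0.003,0],[0,0,0,0],[0,0,0,0]]'; python3 - <<'E'
from h import *
state()
s=shot('side'); print(blob(s,5,17,(300,140,385,220)))
cv2.imwrite('pics/s4.png',cv2.resize(s['color'][130:260,290:440,::-1],None,fx=4,fy=4))
E
```

```text
t: 4.9
eef_pos: [0.4868, 0.0256, 0.2043]
tool_rot: [-0.0, 0.841, 0.542, 0.001]
contact_force: [4.5, 4.0, -5.0]
gripper_width: 0.138
grasp_force: 27.3
t 4.9 p [0.4868 0.0256 0.2043] xang 65.6 F [ 4.5  4.  -5. ] w 11.8 g 27.3
[([363, 164, 6, 20, 94], [365.2, 173.8], ((365.16375732421875, 173.54425048828125), (4.789368152618408, 19.157470703125), 3.814074993133545))]
```

View pics/s4.png

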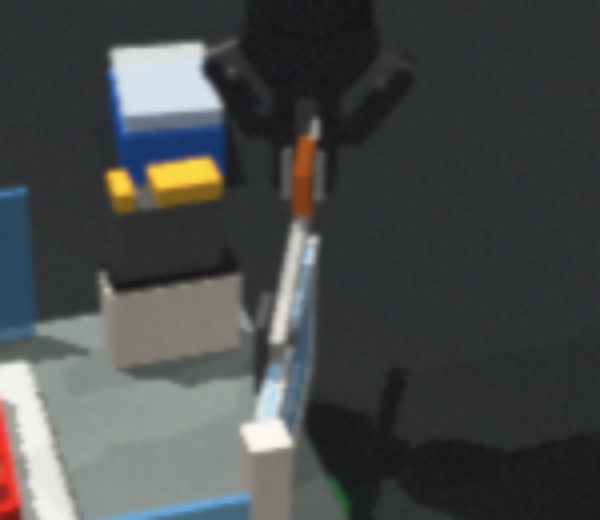

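The bar is well up (its nose is about 16 mm above the lip's height) and the tab is firmly held at crop px (303,175). Next I swing the gate about the hinge until the bar stands over the lip.

```bash
python3 -m inch '[[0.0001,0.005,0,-1.5],[0.0001,0.005,0,-1.5],[0.0001,0.005,0,-1.5],[0.0001,0.005,0,-1.5],[0.0001,0.005,0,-1.5],[0.0001,0.005,0,-1.5],[0.0001,0.005,0,-1.5],[0.0001,0.005,0,-1.5],[0.0001,0.005,0,-1.5],[0.0001,0.005,0,-1.5],[0.0001,0.005,0,-1.5],[0.0001,0.005,0,-1.5]]';python3 -m inch '[[0,0,0,0],[0,0,0,0]]'; python3 - <<'E'
from h import *
state()
t=shot('top');s=shot('side')
cv2.imwrite('pics/z5.png',np.vstack([cv2.resize(t['color'][180:265,230:380,::-1],None,fx=3.5,fy=3.5),cv2.resize(s['color'][135:220,290:440,::-1],None,fx=3.5,fy=3.5)]))
E
```

```text
t: 6.15
eef_pos: [0.5443, 0.0087, 0.2043]
tool_rot: [0.0, 0.745, 0.667, -0.0]
contact_force: [1.6, 2.2, -4.1]
gripper_width: 0.136
grasp_force: 28.4
t: 6.35
eef_pos: [0.5445, 0.0088, 0.2044]
tool_rot: [0.0, 0.746, 0.666, 0.0]
contact_force: [3.7, 2.4, -4.5]
gripper_width: 0.137
grasp_force: 26.6
t 6.35 p [0.5445 0.0088 0.2044] xang 83.5 F [ 3.7  2.4 -4.5] w 11.7 g 26.6
```

View pics/z5.png

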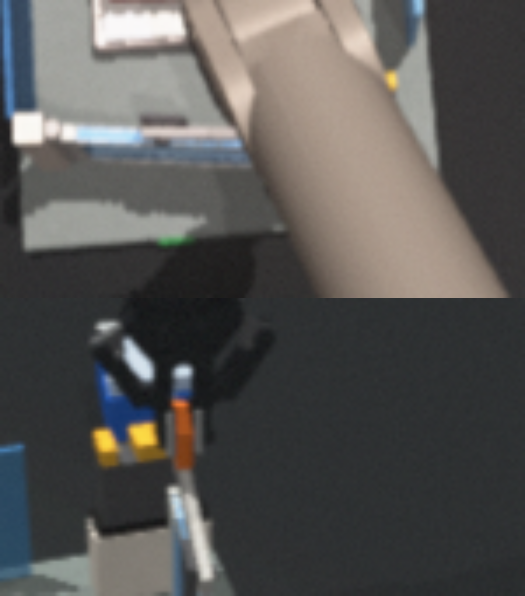

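```bash
python3 -m inch '[[-0.0005,0,0.002,0],[-0.0005,0,0.002,0],[-0.0005,0,0.002,0],[0,0,0.001,0],[0,0,0,0]]'; python3 -m inch '[[0,0,0.001,0],[0,0,0,0],[0,0,0,0]]'; python3 -m inch '[[0,0,0.001,0],[0,0,0,0],[0,0,0,0]]'
```

```text
t: 6.95
eef_pos: [0.5438, 0.0056, 0.1973]
tool_rot: [0.001, 0.746, 0.666, -0.001]
contact_force: [0.8, -5.1, 2.1]
gripper_width: 0.133
grasp_force: 27.3
t: 7.25
eef_pos: [0.5438, 0.0052, 0.1964]
tool_rot: [0.001, 0.746, 0.665, -0.001]
contact_force: [0.7, -6.1, 2.7]
gripper_width: 0.135
grasp_force: 27.2
t: 7.55
eef_pos: [0.5438, 0.0049, 0.1953]
tool_rot: [0.001, 0.746, 0.665, -0.001]
contact_force: [0.2, -7.4, 2.7]
gripper_width: 0.135
grasp_force: 27.2
```

```bash
python3 -m inch '[[0,0,0,0],[0,0,0,0],[0,0,0,0],[0,0,0,0]]' 0.018 20; python3 - <<'E'
from h import *
state()
t=shot('top');s=shot('side'); print(blob(s,5,17,(300,140,385,220)),blob(s,19,32,(300,140,385,220)))
cv2.imwrite('pics/z6.png',cv2.resize(s['color'][135:220,290:440,::-1],None,fx=5,fy=5,interpolation=cv2.INTER_CUBIC))
E
```

```text
t: 7.95
eef_pos: [0.5436, 0.0082, 0.1951]
tool_rot: [-0.0, 0.745, 0.667, -0.0]
contact_force: [0.1, -0.2, 0.7]
gripper_width: 0.206
grasp_force: 0.0
t 7.95 p [0.5436 0.0082 0.1951] xang 83.6 F [ 0.1 -0.2  0.7] w 17.6 g 0.0
[([338, 167, 7, 19, 95], [341.5, 176.0], ((341.68463134765625, 175.9769287109375), (18.481176376342773, 5.333493232727051), 82.87498474121094))] [([327, 171, 7, 11, 61], [330.3, 175.5], ((330.0, 176.0), (10.0, 6.0), 90.0)), ([316, 172, 7, 11, 53], [319.4, 177.2], ((319.5588684082031, 177.23529052734375), (10.429031372070312, 5.335783958435059), 75.96376037597656))]
```

View pics/z6.png

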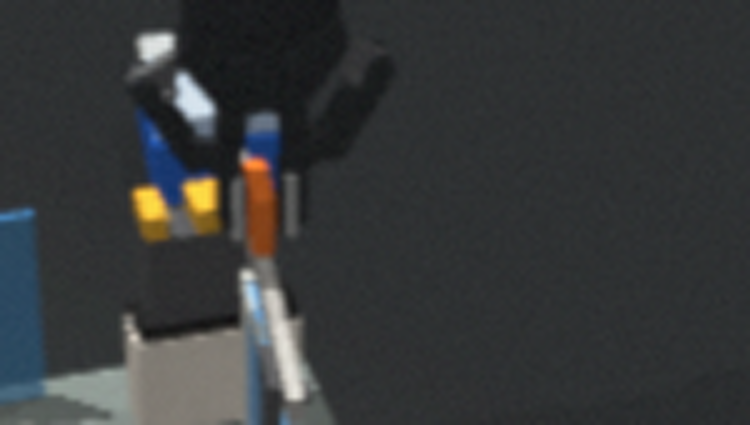

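The bar now rests on the lip and the fingers stand loose around the tab (tab at crop px (260,205), fingers at 237 and 291). I'll push it inward gently, tracking bar and gate angle from the tab's side-view centroid.

```bash
cat >> h.py <<'E'
from scipy.optimize import fsolve
def est():
    state(); s=shot('side'); b=blob(s,5,17,(290,140,385,220)); b=max(b,key=lambda k:k[0][4]); uv=np.array(b[1])
    def P(q):
        a,th=q; r=.09+.11*np.cos(th)-.028*np.sin(th); z=.155+.028*np.cos(th)+.11*np.sin(th)
        return np.array([.566-r*np.sin(a)-.0*np.cos(a),.201-r*np.cos(a),z])
    print('tab px',b[1],b[0],'a,th',np.round(fsolve(lambda q:proj(s,P(q))-uv,[.1,.05]),3)); return s
E
python3 -c "from h import *; est()"
python3 -m inch '[[0.0001,0.0034,0,-1],[0.0001,0.0034,0,-1],[0.0001,0.0034,0,-1],[0.0001,0.0034,0,-1],[0,0,0,0]]'; python3 -c "from h import *; est()"
```

```text
t 8.05 p [0.5437 0.0079 0.1952] xang 83.6 F [-0.1 -0.7 -0.7] w 18.0 g 0.0
tab px [341.4, 176.1] [338, 167, 7, 19, 99] a,th [0.107 0.102]
t: 8.6
eef_pos: [0.558, 0.0066, 0.1952]
tool_rot: [0.0, 0.722, 0.692, 0.0]
contact_force: [-1.0, -0.9, 0.4]
gripper_width: 0.209
grasp_force: 0.5
t 8.6 p [0.558  0.0066 0.1952] xang 87.6 F [-1.  -0.9  0.4] w 17.8 g 0.5
tab px [337.1, 176.2] [334, 167, 7, 19, 111] a,th [0.05  0.116]
```

```bash
python3 -m inch '[[0,0.0017,0,-0.5],[0,0.0017,0,-0.5],[0,0,0,0]]'; python3 -c "from h import *; est()";  python3 -m inch '[[0,0.0017,0,-0.5],[0,0,0,0],[0,0,0,0]]'; python3 -c "from h import *; est()"
```

```text
t: 8.95
eef_pos: [0.561, 0.0066, 0.1952]
tool_rot: [0.0, 0.716, 0.698, -0.0]
contact_force: [-1.5, -1.4, 0.3]
gripper_width: 0.209
grasp_force: 0.9
t 8.95 p [0.561  0.0066 0.1952] xang 88.6 F [-1.5 -1.4  0.3] w 17.8 g 0.9
tab px [336.0, 176.5] [333, 168, 7, 18, 109] a,th [0.036 0.11 ]
t: 9.3
eef_pos: [0.5627, 0.0065, 0.1953]
tool_rot: [0.0, 0.713, 0.701, 0.0]
contact_force: [-1.2, -0.7, -0.8]
gripper_width: 0.212
grasp_force: 0.7
t 9.3 p [0.5627 0.0065 0.1953] xang 89.1 F [-1.2 -0.7 -0.8] w 18.1 g 0.7
tab px [335.1, 176.4] [332, 168, 7, 19, 112] a,th [0.024 0.118]
```

```bash
for i in 1; do python3 -m inch '[[0,0.001,0,-0.3],[0,0,0,0],[0,0,0,0]]' >/dev/null; python3 -c "from h import *; est()"; done; python3 -m inch '[[0,0.001,0,-0.3],[0,0,0,0],[0,0,0,0]]' >/dev/null; python3 -c "from h import *; est()"; python3 -m inch '[[0,0.001,0,-0.3],[0,0,0,0],[0,0,0,0]]' >/dev/null; python3 -c "from h import *; est()"
```

```text
t 9.65 p [0.5636 0.0065 0.1953] xang 89.4 F [-1.9 -1.  -0.3] w 18.4 g 0.9
tab px [335.0, 176.7] [332, 168, 7, 19, 112] a,th [0.023 0.107]
t 10.0 p [0.5646 0.0066 0.1953] xang 89.7 F [-2.3 -1.1 -0.4] w 18.1 g 0.8
tab px [334.7, 176.7] [331, 168, 8, 19, 107] a,th [0.019 0.109]
t 10.35 p [0.5656 0.0067 0.1953] xang 90.0 F [-0.4 -1.2 -0.9] w 18.1 g 0.8
tab px [334.0, 176.5] [330, 168, 8, 19, 115] a,th [0.009 0.12 ]
```

```bash
python3 -m inch '[[0,0.001,0,-0.3],[0,0,0,0],[0,0,0,0]]' >/dev/null; python3 -c "from h import *; est()"; python3 -m inch '[[0,0.001,0,-0.3],[0,0,0,0],[0,0,0,0]]' >/dev/null; python3 -c "from h import *; est()"; python3 -m inch '[[0,0.001,0,-0.3],[0,0,0,0],[0,0,0,0]]' >/dev/null; python3 - <<'E'
from h import *
s=est(); cv2.imwrite('pics/z7.png',cv2.resize(s['color'][135:220,290:440,::-1],None,fx=5,fy=5,interpolation=cv2.INTER_CUBIC))
E
```

```text
t 10.7 p [0.5666 0.0067 0.1953] xang 90.3 F [-1.6 -1.1 -0.7] w 17.8 g 0.8
tab px [333.8, 176.7] [330, 168, 8, 19, 115] a,th [0.007 0.114]
t 11.05 p [0.5676 0.0067 0.1953] xang 90.6 F [-1.8 -0.6 -0.4] w 18.1 g 0.7
tab px [333.2, 176.4] [330, 168, 8, 19, 110] a,th [-0.002  0.129]
t 11.4 p [0.5687 0.0067 0.1953] xang 90.9 F [-1.6 -0.7 -0.6] w 18.3 g 0.7
tab px [332.9, 176.7] [329, 168, 8, 19, 114] a,th [-0.005  0.119]
```

View pics/z7.png

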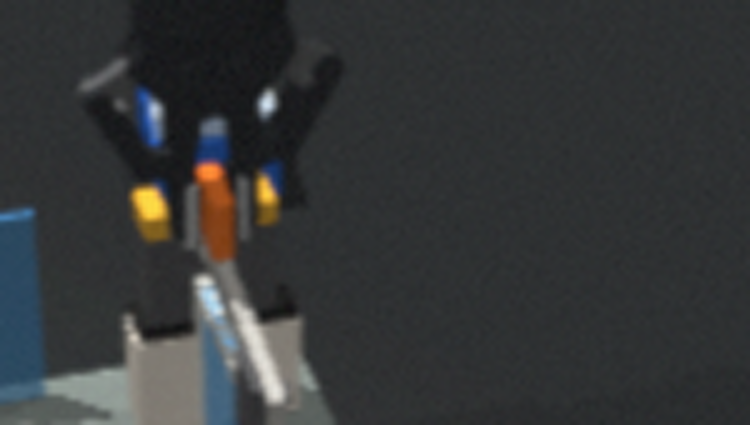

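The bar is still lying on the lip (tab at crop px (216,212), wall block at 150). There is no lateral resistance, so I continue in 1 mm steps.

```bash
python3 -m inch '[[0,0.001,0,-0.3],[0,0,0,0],[0,0,0,0]]' >/dev/null; python3 -c "from h import *; est()"; python3 -m inch '[[0,0.001,0,-0.3],[0,0,0,0],[0,0,0,0]]' >/dev/null; python3 -c "from h import *; est()"; python3 -m inch '[[0,0.001,0,-0.3],[0,0,0,0],[0,0,0,0]]' >/dev/null; python3 -c "from h import *; est()"
```

```text
t 11.75 p [0.5697 0.0067 0.1953] xang 91.2 F [-0.8 -1.5 -0.5] w 17.9 g 0.6
tab px [332.7, 176.9] [329, 168, 8, 19, 110] a,th [-0.008  0.113]
t 12.1 p [0.5707 0.0068 0.1954] xang 91.5 F [-0.2  0.   0.7] w 18.0 g 0.4
tab px [332.1, 179.1] [328, 171, 8, 18, 110] a,th [-0.013  0.038]
t 12.45 p [0.5715 0.0068 0.1954] xang 91.8 F [-2.4 -0.3 -0.3] w 17.9 g 1.1
tab px [331.9, 179.4] [328, 171, 8, 18, 111] a,th [-0.015  0.029]
```

The tab fell by about 3 px: bar angle went from 0.11 to 0.03, and the estimate reads about 0.025 high, so it is in the notch. I'll centre the fingers, open and lift away.

```bash
python3 -m inch '[[0,-0.0015,0,0],[0,-0.0015,0,0],[0,0,0,0],[0,0,0,0],[0,0,0,0],[0,0,0,0]]' 0.05; python3 -c "from h import *; est()"; python3 -m inch '[[0,0,-0.01,0],[0,0,-0.02,0],[0,0,-0.03,0],[0,0,-0.04,0],[0,0,-0.04,0],[0.04,0,-0.01,0],[0.04,0,0,0],[0.04,0,0,0],[0.04,0,0,0],[0,0,0,0],[0,0,0,0]]'; python3 - <<'E'
from h import *
s=est();t=shot('top')
cv2.imwrite('pics/z8.png',np.vstack([cv2.resize(t['color'][180:255,230:380,::-1],None,fx=4,fy=4,interpolation=cv2.INTER_CUBIC),cv2.resize(s['color'][145:220,290:440,::-1],None,fx=4,fy=4,interpolation=cv2.INTER_CUBIC)]))
E
```

```text
t: 13.1
eef_pos: [0.5686, 0.0066, 0.1953]
tool_rot: [0.0, 0.696, 0.718, 0.0]
contact_force: [-0.2, 0.5, 0.5]
gripper_width: 0.589
grasp_force: 0.0
t 13.1 p [0.5686 0.0066 0.1953] xang 91.8 F [-0.2  0.5  0.5] w 50.3 g 0.0
tab px [331.8, 179.7] [328, 171, 8, 18, 106] a,th [-0.016  0.019]
t: 14.25
eef_pos: [0.5633, 0.1678, 0.346]
tool_rot: [0.0, 0.695, 0.719, 0.0]
contact_force: [0.4, -0.6, -0.0]
gripper_width: 0.587
grasp_force: 0.0
t 14.25 p [0.5633 0.1678 0.346 ] xang 91.9 F [ 0.4 -0.6 -0. ] w 50.1 g 0.0
tab px [331.8, 179.8] [328, 171, 8, 18, 108] a,th [-0.016  0.016]
```

View pics/z8.png

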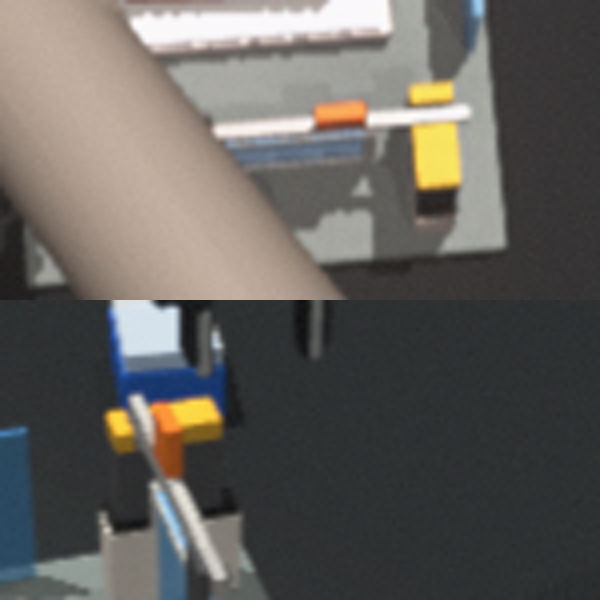

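The bar crosses the catch between lip and wall (top crop px (435,114)), the tab is level, and the gripper is well clear. Handing in.

```bash
python3 -c "from station import bot; print(bot.hand_in())"
```

```text
the job is handed in; nothing more can be done
None
```

The gate is shut with the drop bar down in the catch's notch by camera estimate (bar about level), the gripper is clear, and the job was handed in at about 14 s; the hand-in returned no verdict.

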